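# Load the pinned rail trolley over its ramp and send it off

## Robot

A 7-joint arm with a two-finger parallel gripper is mounted at the origin on the work surface. World frame = base frame: x ahead of the robot, y to its left, z up, the work surface at z = 0. Lengths are in m, angles in rad, forces in N, time in s.
With the tool pointing down it reaches from about 0.425 to 0.925 m from the base axis. Payload 6.8 kg.
Tool frame: the origin (TCP) lies midway between the tips of the shut fingers; the grasp point (between the pads) lies 19 mm behind it; z points along the fingers, y is the direction in which the jaws open and shut (so a half turn about z gives the same grasp; the last joint's range is limited). The gripper opens to 85 mm and grips with 20 to 120 N. Pads are 22 mm wide; open, the fingers measure 114 mm over their backs; the gripper's body (76 mm by 85 mm) begins 54 mm behind the grasp point. The pads swing forward as they close: fully open they stand 13 mm farther back than shut.
Start: joints at [1.034, 0.477, 0.022, 1.555, -0.011, 1.109, -0.083], TCP at [0.281, -0.614, 0.231] pointing down, gripper open.
Joint ranges: [-2.96, 2.96], [-0.34, 2.1], [-1.41, 1.46], [0.24, 2.44], [-1.37, 4.51], [0.17, 1.92], [-2.96, 2.96]. Speed limits (rad/s): [2.39, 2.39, 3.14, 3.14, 3.14, 3.14, 3.14].

## Interface

Orientations are given as a unit quaternion [w, x, y, z].
In Python, from station import bot gives the robot as it stands.
- The arm moves only by the shell command python3 -m jog 'ROWS' [FORCE]. ROWS is JSON, a list of rows, each a list of 3 entries, a list of its own where there are three numbers: the shift along the tool's x, y, z in mm, then the turn, a rotation vector about the tool's x, y, z in degrees, then the closure, from -1 (fully open) to 1 (shut). A call has 1 to 12 rows; each row shifts and turns the commanded pose from where the row before left it, along the tool's axes as they then stand; what a row does not reach is not made up. A row lasts 1/8 s, in which the tool goes at most 62.5 mm and 10.7 degrees, less where a joint would pass 70% of its speed; a pose out of reach is approached as far as the arm can. A call is refused whole if a number of a shift passes 62.5 or a number of a turn 10.7, either way. A call with a gripper value outside its range is refused whole. The fingers move at their own pace and stop on an object; FORCE is the grip in N (left out, the last holds). Time passes only in rows, so rows that do not move let the fingers close. It gives the time, the measured TCP pose, the force and the opening at its end, in the units of the state.
- bot.get_obs(): the state, without advancing time (a new reading comes with each control period).
- bot.read_camera(name): name is "scene" or "top" or "wrist"; returns (picture, depth): 420x560x3 uint8, red, green, blue; 420x560 float32, m along the optical axis (not along the pixel's ray), 0 where there is no reading.
- bot.camera_info(name): a dict with "fx", "fy", "cx", "cy" (pixels), "world_from_camera" (4x4, takes a point from camera to world coordinates); the wrist camera has in their place "mount" (4x4, takes a point from camera to tool coordinates, whose origin is the TCP and whose axes are the flange's). Camera axes: x right, y up, looking along -z (the intrinsics and any distortion apply to the point x, -y, -z); pixel columns grow to the right and rows downward; lengths in m; the calibration is good to about 2 mm. A picture is of the moment at which its call begins: read the wrist's pose just before it. camera_info takes no time and is no camera call.
- bot.hand_in(): hands the job in, once; it reports no verdict.
Trained networks look in the newest picture that a camera, given by its name, has taken for a name from the list of things; names that differ only in an ending like _2 or _b are one class to them, and where a whole thing is asked for, a point or a joint stands for the part that bears it (a point fixed in the world has none). Each returns a list of dicts, best first, with "score" (0 to 1); they miss things now and then, are a little off and sometimes report something else, mostly with a low value. They report only what shows in the picture. A call takes as long as a camera call.
- bot.find_in(camera, thing): "xy" ([column, row] as shares, 0 to 1, of the picture: columns of its width, rows of its height, amid what is visible of it).
- bot.cut_out(camera, thing): "pixels" (420x560 bool, what is visible of it) and "xy" ([column, row] as shares, 0 to 1, of the picture: columns of its width, rows of its height, amid what is visible of it).
- bot.landmark_of(camera, thing): "xy" ([column, row] as shares, 0 to 1, of the picture: columns of its width, rows of its height: a listed point, or the origin of a listed thing).
The state is a dict: "t": time; "q": joint angles; "joint_vel": joint speeds; "joint_torque": joint torques, N m; "eef_pos": TCP position; "tool_rot": TCP orientation; "contact_force": force on the tool from outside, world axes, zero at the start; "torque": the same for the moment, N m; "gripper_width": opening from 0.0 (shut) to 1.0 (fully open).
Only numpy, scipy, OpenCV 4.12 (cv2) and the standard library are available. Lean on these libraries where they do the work, as an engineer would, in place of code of your own. Each camera call takes 0.05 s, during which the arm holds its last target.

## Task

Push every tin that is on the bench up the ramp until it stands wholly on the deck of the docked blue trolley; slide the tins, never lift or tip them. When all are aboard, draw the lock pin out of its bore and hang it by its collar, upright, in the open notch of the pin rest beside it; then move the trolley by its push bar along its rails, away from the ramp, to the end stop. Finish with the tins standing wholly on the deck and the pin hanging in the notch, and leave the carton, the tape roll and the screwdriver alone.

Things in the scene. Friction and masses are not known exactly. Their poses are not given: they have to be found in the camera images.
- ramp_foot (a point): middle of the foot of the ramp, at bench level. The axes are those of the whole fixed dock: y runs up the ramp and on along the trolley's lane, x across it, z up. The aluminium ramp (118 mm wide) rises evenly 26 mm over 120 mm of y, from y = 0 here to y = 120 mm, where the docked trolley's deck begins (2 mm gap). Fixed grey guide walls, 45 mm high, stand on both sides: 112 mm apart inside from y = 60 to 120 mm, flaring below that to about 160 mm apart at the foot
- deck_edge (a point): middle of the open entry edge of the trolley's deck, on the deck surface (26 mm above the bench); moves with the trolley; axes as the ramp's. The deck runs 300 mm in +y from here to an end wall (66 mm above the bench), with side rims 112 mm apart inside and 19 mm high: room for three tins in single file, with 48 mm to spare. A tin is wholly aboard when its centre is at least 42 mm past this edge; each tin pushed in pushes on those ahead
- trolley (a joint): travel of the blue trolley along its rails, m: 0 docked at the ramp, 0.08 at the end stop (away from the ramp, along the ramp's +y). It takes about 3 N to move and stays where left; the pin blocks it (about 2 to 3 mm of play) until drawn
- bar (a point): middle of the trolley's push bar, a level round steel bar 14 mm thick and 94 mm long across the lane (along x), its centre 115 mm above the bench, at the far end of the deck; its two posts stand at its ends, and the space under it is open for 42 mm, down to the end wall. Moves with the trolley
- pin_grip (a point): centre of the black upright grip of the steel lock pin: grip 16 mm across, 44 mm high; z is the pin's axis, up. Below the grip a collar 24 mm across and 6 mm thick (22 to 28 mm below this point), then a shaft 10 mm across and 45 mm long (its foot is 73 mm below this point). It stands in the bore of the lug on the trolley's near side, the collar resting on the lug 45 mm above the bench, and is free to lift out straight up
- notch (a point): seat of the pin's axis in the notch of the pin rest, at the plate's top surface (60 mm above the bench); axes as the ramp's. The notch is 14 mm wide, in a 6 mm thick plate 50 mm wide (along y), open towards -x: its mouth is 25 mm away in -x and its closed end 9 mm away in +x. The pin hangs with its collar on the plate, the grip's centre then 28 mm above this point. Below the plate is free space down to the bench. It lies 105 mm from the pin's bore, towards the ramp's foot
- tin1_c (a point): a closed, plain round steel tin with a brown paper band, 84 mm across, 50 mm high, 0.3 to 0.65 kg, standing on the bench; this point is its centre, 25 mm above its underside; z up. May be absent.
- tin2_c (a point): a closed, plain round steel tin with a brown paper band, 84 mm across, 50 mm high, 0.3 to 0.65 kg, standing on the bench; this point is its centre, 25 mm above its underside; z up. May be absent.
- tin3_c (a point): a closed, plain round steel tin with a brown paper band, 84 mm across, 50 mm high, 0.3 to 0.65 kg, standing on the bench; this point is its centre, 25 mm above its underside; z up. May be absent.
- carton: bystander: closed cardboard carton 100 x 150 x 80 mm beyond the dock; origin under its centre
- tape: bystander: brown roll of tape 90 mm across, 30 mm high, lying flat; origin under its centre
- screwdriver: bystander: screwdriver lying on the bench beyond the tins

How it is judged:
On the way, in this order (a step that is already met when the one before it is completed fails the run):
1. every tin stands wholly on the deck of the docked trolley, the pin still in its bore (y of tin1_c in the frame of deck_edge between 0.04 and 0.3 m and x of tin1_c in the frame of deck_edge between -0.03 and 0.03 m and z of tin1_c in the frame of deck_edge between 0.015 and 0.034 m and angle between each of tin1_c, tin2_c, tin3_c's own z axis and vertical below 0.1 rad and y of tin2_c in the frame of deck_edge between 0.04 and 0.3 m and x of tin2_c in the frame of deck_edge between -0.03 and 0.03 m and z of tin2_c in the frame of deck_edge between 0.015 and 0.034 m and y of tin3_c in the frame of deck_edge between 0.04 and 0.3 m and x of tin3_c in the frame of deck_edge between -0.03 and 0.03 m and z of tin3_c in the frame of deck_edge between 0.015 and 0.034 m and value of joint trolley below 0.012 m and z of pin_grip in the frame of ramp_foot below 0.125 m), for 0.3 s.
2. the pin is drawn and hangs in the notch, the trolley still at the ramp (horizontal distance between pin_grip and notch below 0.012 m and z of pin_grip in the frame of notch between 0.022 and 0.034 m and angle between pin_grip's own z axis and vertical below 0.15 rad and value of joint trolley below 0.012 m), for 0.3 s.
3. the trolley is at the end stop (value of joint trolley above 0.074 m), for 0.3 s.
At the end, for the whole second after the job is handed in: Every tin present stands wholly on the trolley's deck (centre at least 40 mm past the entry edge, flat to 0.1 rad), the pin hangs upright in the notch (axis within 12 mm of the seat, collar on the plate within 6 mm, tilt under 0.15 rad), and the trolley is within 6 mm of its end stop (y of tin1_c in the frame of deck_edge between 0.04 and 0.3 m and x of tin1_c in the frame of deck_edge between -0.03 and 0.03 m and z of tin1_c in the frame of deck_edge between 0.015 and 0.034 m and angle between each of tin1_c, tin2_c, tin3_c's own z axis and vertical below 0.1 rad and y of tin2_c in the frame of deck_edge between 0.04 and 0.3 m and x of tin2_c in the frame of deck_edge between -0.03 and 0.03 m and z of tin2_c in the frame of deck_edge between 0.015 and 0.034 m and y of tin3_c in the frame of deck_edge between 0.04 and 0.3 m and x of tin3_c in the frame of deck_edge between -0.03 and 0.03 m and z of tin3_c in the frame of deck_edge between 0.015 and 0.034 m and horizontal distance between pin_grip and notch below 0.012 m and z of pin_grip in the frame of notch between 0.022 and 0.034 m and angle between pin_grip's own z axis and vertical below 0.15 rad and value of joint trolley above 0.074 m); the robot touches nothing.
It fails at once if a tin is lifted or tipped over (centre more than 70 mm above the bench, or tilted more than 0.7 rad) (height (world z) of any of tin1_c, tin2_c, tin3_c above 0.07 m or angle between any of tin1_c, tin2_c, tin3_c's own z axis and vertical above 0.7 rad).
It fails at once if a bystander (carton, tape roll, screwdriver) is moved by more than 30 mm (distance of any of carton, tape, screwdriver from where it was at the start of the episode above 0.03 m).
Of tin1, tin2, tin3 only 2 to 3 are there at a start; the rules pass over those that are not, and their reading is None.
At some moment in a run one of tin1, tin2, tin3 may be knocked a few centimetres aside while the robot is not near it.
It also fails if it takes over 210 s, if anything falls off the work surface, if the arm or the gripper's body presses on something with over 40 N, if the wrist force passes 120 N, or if a joint passes its speed limit or range.

## Working session

There is one attempt and no reset: what is moved stays moved. The work goes in short steps, Python scripts to look and compute and a shell command to move; the robot and the scene stay as the last step left them, time stands still between calls to the robot, and variables do not carry over. Pictures are saved under pics/ and viewed, and the job is handed in when it is done.

```bash
ls; mkdir -p pics
cat > h.py <<'E'
import numpy as np, cv2
from station import bot
from scipy.spatial.transform import Rotation as R
def wfc(name):
    ci=bot.camera_info(name)
    if 'world_from_camera' in ci: return ci,np.array(ci['world_from_camera'])
    o=bot.get_obs(); T=np.eye(4); q=o['tool_rot']
    T[:3,:3]=R.from_quat([q[1],q[2],q[3],q[0]]).as_matrix(); T[:3,3]=o['eef_pos']
    return ci,T@np.array(ci['mount'])
def snap(name,fn=None):
    ci,T=wfc(name); p,d=bot.read_camera(name)
    if fn: cv2.imwrite('pics/'+fn,p[:,:,::-1])
    return p,d,ci,T
def ray(ci,T,u,v):
    c=np.array([(u-ci['cx'])/ci['fx'],-(v-ci['cy'])/ci['fy'],-1.0]); return T[:3,3],T[:3,:3]@c
def at_z(ci,T,u,v,z):
    o,r=ray(ci,T,u,v); s=(z-o[2])/r[2]; return o+s*r
def pt(ci,T,u,v,d):
    o,r=ray(ci,T,u,v); return o+r*d
def cloud(d,ci,T):
    v,u=np.mgrid[:d.shape[0],:d.shape[1]]
    c=np.stack([(u-ci['cx'])/ci['fx']*d,-(v-ci['cy'])/ci['fy']*d,-d],-1)
    return c@T[:3,:3].T+T[:3,3]
def proj(ci,T,P):
    c=np.linalg.inv(T)@np.append(P,1); return ci['cx']+ci['fx']*c[0]/-c[2], ci['cy']-ci['fy']*c[1]/-c[2]
E
python3 - <<'E'
from h import *
for n in ['scene','top','wrist']:
    p,d,ci,T=snap(n,n+'0.png'); print(n,ci.keys(),ci['fx'],T.round(3).tolist(),ci.get('distortion'))
print(bot.get_obs())
E
```

```text
pics
scene dict_keys(['fx', 'fy', 'cx', 'cy', 'world_from_camera']) 404.7068719342903 [[-0.662, -0.567, 0.489, 1.073], [0.749, -0.493, 0.443, 0.503], [-0.01, 0.66, 0.752, 0.872], [0.0, 0.0, 0.0, 1.0]] None
top dict_keys(['fx', 'fy', 'cx', 'cy', 'world_from_camera']) 521.799765579938 [[-0.01, 0.987, -0.16, 0.271], [-1.0, -0.011, -0.003, 0.049], [-0.005, 0.16, 0.987, 1.737], [0.0, 0.0, 0.0, 1.0]] None
wrist dict_keys(['fx', 'fy', 'cx', 'cy', 'mount']) 338.53430555870267 [[0.416, 0.874, 0.252, 0.344], [-0.909, 0.4, 0.114, -0.583], [-0.001, -0.277, 0.961, 0.374], [0.0, 0.0, 0.0, 1.0]] None
{'t': 0.15, 'q': array([ 1.03388403,  0.47758784,  0.02233543,  1.55619479, -0.01151872,
        1.10933161, -0.08307236]), 'joint_vel': array([-0.00047583, -0.00177031, -0.00015421, -0.00337921,  0.00034069,
       -0.00146463, -0.00088353]), 'joint_torque': array([ 1.54799138e-03, -5.96928906e+01,  1.60942622e+00, -2.81490844e+01,
        1.26222006e-02,  6.56593984e-03,  3.52244979e-05]), 'eef_pos': array([ 0.28047616, -0.61346954,  0.23057634]), 'tool_rot': array([-6.72160237e-04,  9.77097642e-01,  2.12790303e-01, -1.84575987e-04]), 'contact_force': array([-0.04811059, -0.11267265,  0.20805562]), 'torque': array([0.03277373, 0.05603337, 0.00140968]), 'gripper_width': 0.9984270310895245}
```

View pics/top0.png

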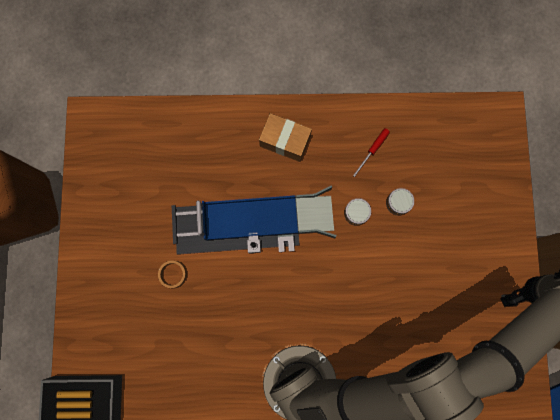

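View pics/scene0.png

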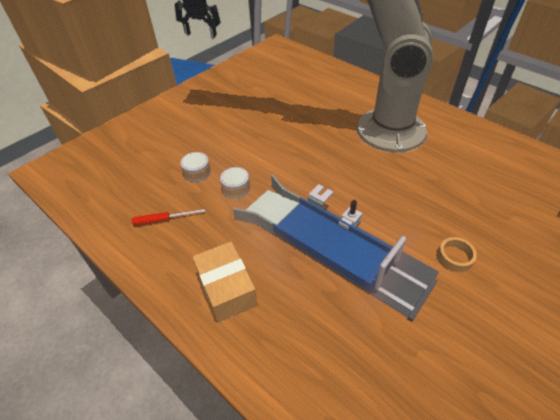

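Run:
```python
from h import *
for n in ['top','scene']:
    p,d,ci,T=snap(n)
    for t in ['ramp_foot','deck_edge','bar','pin_grip','notch','tin1_c','tape','carton','screwdriver']:
        r=bot.landmark_of(n,t)
        z={'ramp_foot':0,'deck_edge':.026,'bar':.115,'pin_grip':.073,'notch':.06,'tin1_c':.025}.get(t,0)
        for k in r[:4]:
            u,v=k['xy'][0]*560,k['xy'][1]*420
            print(n,t,round(k['score'],2),(round(u),round(v)),at_z(ci,T,u,v,z).round(4))
```

```text
top ramp_foot 0.66 (334, 217) [ 0.5354 -0.1209  0.    ]
top deck_edge 0.65 (296, 214) [0.5426 0.0068 0.026 ]
top bar 0.64 (200, 217) [0.5223 0.311  0.115 ]
top notch 0.71 (285, 243) [0.4416 0.0444 0.06  ]
top tin1_c 0.88 (360, 213) [ 0.5428 -0.2071  0.025 ]
top tin1_c 0.43 (287, 243) [0.4448 0.0358 0.025 ]
top tape 0.54 (172, 275) [0.3472 0.4199 0.    ]
top carton 0.75 (283, 140) [0.8025 0.0481 0.    ]
top screwdriver 0.79 (369, 153) [ 0.7563 -0.2472  0.    ]
top screwdriver 0.73 (199, 218) [0.536 0.333 0.   ]
scene ramp_foot 0.55 (254, 202) [ 0.5553 -0.1147 -0.    ]
scene deck_edge 0.56 (285, 212) [ 0.539  -0.0054  0.026 ]
scene bar 0.59 (394, 254) [0.5278 0.3182 0.115 ]
scene pin_grip 0.55 (351, 209) [0.4475 0.1475 0.073 ]
scene notch 0.73 (318, 191) [0.4447 0.0318 0.06  ]
scene tin1_c 0.83 (234, 182) [ 0.552  -0.1989  0.025 ]
scene tape 0.74 (454, 257) [0.351  0.4123 0.    ]
scene carton 0.75 (225, 288) [0.8053 0.0343 0.    ]
scene carton 0.24 (233, 183) [ 0.5425 -0.2203  0.    ]
scene screwdriver 0.82 (172, 219) [ 0.7534 -0.2428  0.    ]
```

Two tins show: (358,211) and (401,201) in the top view. Next I'll fit the dock frame and the tins from the depth images.

View pics/wrist0.png

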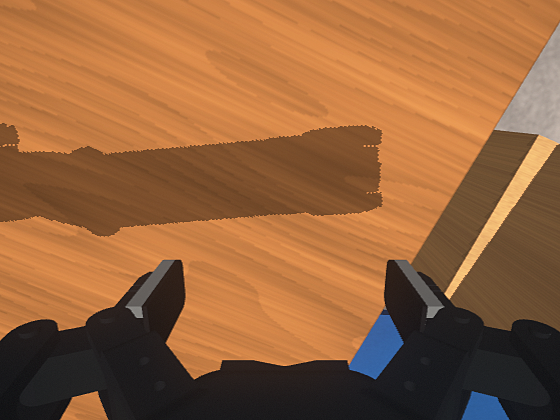

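Run:
```python
from h import *
for n in ['top','scene']:
    p,d,ci,T=snap(n); C=cloud(d,ci,T)
    hsv=cv2.cvtColor(p,cv2.COLOR_RGB2HSV)
    m=(hsv[...,0]>100)&(hsv[...,0]<130)&(hsv[...,1]>100)&(d>0)&(C[...,0]>.4)&(C[...,0]<.7)&(C[...,1]>-.1)&(C[...,1]<.5)&(abs(C[...,2]-.026)<.008)
    P=C[m]; (c,s,a)=cv2.minAreaRect(P[:,:2].astype(np.float32)); print(n,'deck',len(P),c,s,a,np.median(P[:,2]))
    print(cv2.boxPoints((c,s,a)).round(3).tolist())
    # tin tops
    z=C[...,2]; m=(abs(z-.05)<.006)&(C[...,1]<-.12)&(C[...,0]>.35)&(d>0)
    k,l,st,ce=cv2.connectedComponentsWithStats(m.astype(np.uint8))
    for i in range(1,k):
        if st[i,4]>60:
            Q=C[l==i]; print('top',st[i,4],cv2.minEnclosingCircle(Q[:,:2].astype(np.float32)),np.median(Q[:,2]))
    w=bot.cut_out(n,'tin1_c')
    for k in w:
        if k['score']>.3:
            Q=C[k['pixels']&(d>0)]; print('cut',round(k['score'],2),k['pixels'].sum(),Q.mean(0).round(3),Q.max(0).round(3))
```

```text
top deck 2799 (0.5283556580543518, 0.15564046800136566) (0.11941969394683838, 0.3006758391857147) 3.781235933303833 0.025866394006528015
[[0.45899999141693115, 0.3019999861717224], [0.4790000021457672, 0.0020000000949949026], [0.5979999899864197, 0.009999999776482582], [0.578000009059906, 0.3100000023841858]]
top 429 ((0.5791022181510925, -0.3380472660064697), 0.042595505714416504) 0.04993016375642645
top 430 ((0.545351505279541, -0.19711659848690033), 0.04227812960743904) 0.05026234764050408
cut 0.98 538 [ 0.544 -0.194  0.049] [ 0.586 -0.155  0.063]
scene deck 3521 (0.5347229242324829, 0.15073294937610626) (0.29836344718933105, 0.13275668025016785) 89.64987182617188 0.024873932293373535
[[0.46700000762939453, 0.0020000000949949026], [0.6000000238418579, 0.0010000000474974513], [0.6019999980926514, 0.30000001192092896], [0.4690000116825104, 0.30000001192092896]]
top 225 ((0.4485842287540436, -1.4746036529541016), 0.2699733376502991) 0.050332698289861644
top 419 ((0.5855807662010193, -0.34001806378364563), 0.0430883914232254) 0.04877245702969912
top 463 ((0.5518837571144104, -0.19683495163917542), 0.043090593069791794) 0.04867102407144985
cut 0.74 758 [ 0.561 -0.185  0.038] [ 0.597 -0.154  0.055]
```

```bash
python3 -m jog '[[[54.5,-24.3,0],[0,0,0],-1],[[54.5,-24.3,0],[0,0,0],-1],[[54.5,-24.3,0],[0,0,0],-1],[[54.5,-24.3,0],[0,0,0],-1],[[54.5,-24.3,0],[0,0,0],-1],[[54.5,-24.3,0],[0,0,0],-1],[[54.5,-24.3,0],[0,0,0],-1]]'; python3 -m jog '[[[0,0,0],[0,0,-9.9],-1],[[0,0,0],[0,0,-9.9],-1],[[0,0,0],[0,0,-9.9],-1],[[0,0,0],[0,0,-9.9],-1],[[0,0,0],[0,0,-9.9],-1],[[0,0,0],[0,0,-9.9],-1],[[0,0,0],[0,0,-9.9],-1],[[0,0,0],[0,0,0],-1]]'
cat >> h.py <<'E'
def to_tool(target,yaw=None):
    o=bot.get_obs();q=o['tool_rot'];M=R.from_quat([q[1],q[2],q[3],q[0]]).as_matrix()
    print('eef',o['eef_pos'].round(4),'yaw',round(np.degrees(np.arctan2(M[1,0],M[0,0])),2),'toolz',M[:,2].round(3),'t',o['t'],'F',o['contact_force'].round(1),'w',round(o['gripper_width'],3))
    if target is not None: print('tool shift mm',((M.T@(np.array(target)-o['eef_pos']))*1000).round(1))
E
python3 - <<'E'
from h import *
to_tool(None); p,d,ci,T=snap('wrist','w1.png')
E
```

```text
t: 2.22
eef_pos: [0.5581, -0.2992, 0.2316]
tool_rot: [0.0, 0.977, 0.213, 0.0]
contact_force: [0.0, -1.2, -1.0]
gripper_width: 0.995
t: 3.22
eef_pos: [0.5568, -0.3008, 0.2313]
tool_rot: [-0.0, 0.684, 0.73, 0.0]
contact_force: [0.4, 0.4, 0.3]
gripper_width: 1.003
eef [ 0.5568 -0.3008  0.2313] yaw 93.76 toolz [ 0.  0. -1.] t 3.225 F [0.4 0.4 0.3] w 1.003
```

View pics/w1.png

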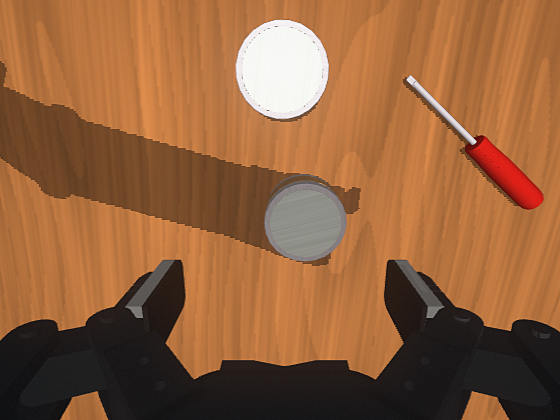

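The wrist view shows tin A at about (282,70) and tin B at (305,222), with the screwdriver to the right. Next I'll look further on, over the ramp and dock.

```bash
cat > tins.py <<'E'
from h import *
def tins(n):
    p,d,ci,T=snap(n); C=cloud(d,ci,T); z=C[...,2]
    m=(abs(z-.05)<.006)&(d>0)&(C[...,0]>.35)&(C[...,0]<.75)&(abs(C[...,1])<.6)
    k,l,st,ce=cv2.connectedComponentsWithStats(m.astype(np.uint8))
    for i in range(1,k):
        if st[i,4]>60:
            Q=C[l==i]; c,r=cv2.minEnclosingCircle(Q[:,:2].astype(np.float32))
            print(n,'blob',st[i,4],np.round(c,4),round(r,4),np.median(Q[:,2]).round(4))
if __name__=='__main__': tins('wrist')
E
python3 tins.py
python3 -m jog '[[[60,0,-10],[0,0,0],-1],[[60,0,-10],[0,0,0],-1],[[60,0,-10],[0,0,0],-1],[[60,0,-10],[0,0,0],-1],[[0,0,0],[0,0,0],-1],[[0,0,0],[0,0,0],-1]]'
python3 - <<'E'
from h import *
to_tool(None); p,d,ci,T=snap('wrist','w2.png')
C=cloud(d,ci,T)
hsv=cv2.cvtColor(p,cv2.COLOR_RGB2HSV)
m=(hsv[...,0]>100)&(hsv[...,0]<130)&(hsv[...,1]>100)&(d>0)&(C[...,0]>.4)&(C[...,0]<.7)&(C[...,1]>-.1)&(C[...,1]<.5)&(abs(C[...,2]-.026)<.005)
P=C[m]; r=cv2.minAreaRect(P[:,:2].astype(np.float32)); print(r,cv2.boxPoints(r).round(4).tolist(),np.median(P[:,2]))
for t in ['ramp_foot','deck_edge','bar','pin_grip','notch']:
    z={'ramp_foot':0,'deck_edge':.026,'bar':.115,'pin_grip':.073,'notch':.06}[t]
    for k in bot.landmark_of('wrist',t)[:2]:
        u,v=k['xy'][0]*560,k['xy'][1]*420
        print(t,round(k['score'],2),(round(u),round(v)),at_z(ci,T,u,v,z).round(4))
E
```

```text
wrist blob 7260 [ 0.5475 -0.1981] 0.042 0.0512
wrist blob 5095 [ 0.5803 -0.3408] 0.0421 0.0512
t: 4.08
eef_pos: [0.5408, -0.0617, 0.2714]
tool_rot: [0.0, 0.683, 0.73, -0.0]
contact_force: [0.2, -0.2, 0.5]
gripper_width: 1.005
eef [ 0.5408 -0.0617  0.2714] yaw 93.77 toolz [ 0.    -0.001 -1.   ] t 4.075 F [ 0.2 -0.2  0.5] w 1.005
((0.5378401875495911, 0.059535786509513855), (0.11266284435987473, 0.11029102653265), 3.7959036827087402) [[0.4779999852180481, 0.11079999804496765], [0.4853000044822693, 0.0007999999797903001], [0.5976999998092651, 0.008200000040233135], [0.590399980545044, 0.11829999834299088]] 0.026597222963953615
ramp_foot 0.95 (289, 214) [ 0.5501 -0.1223  0.    ]
deck_edge 0.83 (288, 113) [0.5399 0.0029 0.026 ]
deck_edge 0.17 (514, 97) [0.7863 0.0367 0.026 ]
notch 0.62 (302, 368) [ 0.5786 -0.3052  0.06  ]
```

View pics/w2.png

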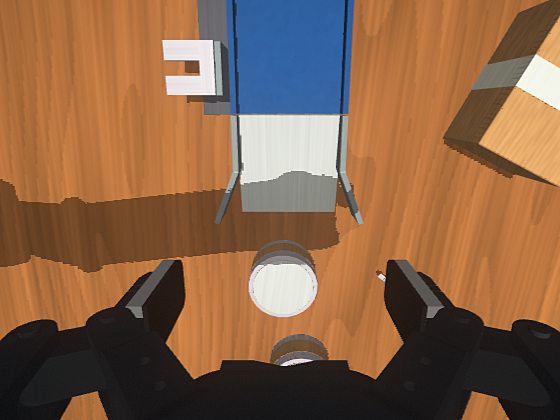

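```bash
cat >> h.py <<'E'
FOOT=np.array([0.5494,-0.1157,0.]); YD=np.array([-.0662,.9978,0]); XD=np.array([.9978,.0662,0])
def dock(P): r=np.asarray(P)-FOOT; return (np.array([r@XD,r@YD,r[2]])*1000).round(1)
def st():
    o=bot.get_obs();to_tool(None);print('dock mm',dock(o['eef_pos']))
E
cat > t2.py <<'E'
import sys
from h import *
def tins(n,zs=(.05,.076)):
    p,d,ci,T=snap(n); C=cloud(d,ci,T); r=C-FOOT; X=r@XD; Y=r@YD; z=C[...,2]
    exp=np.clip(Y/.12,0,1)*.026+.05
    m=(abs(z-exp)<.007)&(d>0)&(abs(X)<.15)&(Y>-.5)&(Y<.43)
    m=cv2.morphologyEx(m.astype(np.uint8),cv2.MORPH_OPEN,np.ones((3,3)))
    k,l,s,ce=cv2.connectedComponentsWithStats(m)
    for i in range(1,k):
        if s[i,4]>60:
            Q=C[l==i]; c,rr=cv2.minEnclosingCircle(np.stack([X[l==i],Y[l==i]],-1).astype(np.float32))
            print(n,'blob',s[i,4],'dock xy mm',np.round(np.array(c)*1000,1),'r',round(rr*1000,1),'z',(np.median(Q[:,2])*1000).round(1))
for n in sys.argv[1:]: tins(n)
E
python3 -m jog '[[[-52,-0.5,40],[0,0,0],0],[[-52,-0.5,40],[0,0,0],0],[[-52,-0.5,30],[0,0,0],0],[[-48.5,-0.5,30],[0,0,0],0],[[0,0,40],[0,0,0],0],[[0,0,0],[0,0,0],0]]'
python3 -c "
from h import *
st(); snap('wrist','w3.png')"; python3 t2.py top scene
```

```text
t: 5.12
eef_pos: [0.5495, -0.2604, 0.0919]
tool_rot: [-0.003, 0.683, 0.73, -0.001]
contact_force: [1.0, -0.2, 1.0]
gripper_width: 0.501
eef [ 0.5495 -0.2604  0.0919] yaw 93.77 toolz [-0.006  0.003 -1.   ] t 5.125 F [ 1.  -0.2  1. ] w 0.501
dock mm [  -9.5 -144.4   91.9]
top blob 401 dock xy mm [ -9.9 -80.8] r 42.7 z 50.0
scene blob 408 dock xy mm [  22.1 -225.4] r 43.4 z 48.6
scene blob 465 dock xy mm [ -1.9 -80.8] r 42.4 z 48.9
```

View pics/w3.png

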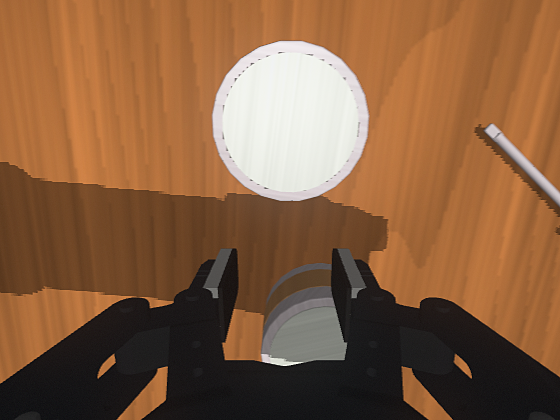

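The wrist view shows tin A centred at (290,122). The fingers stand in the gap between A and B.

```bash
python3 -m jog '[[[0,0,0],[0,0,0],0],[[0,0,0],[0,0,0],0]]';python3 -c "
from h import *
st()"
```

```text
t: 5.52
eef_pos: [0.553, -0.2603, 0.0964]
tool_rot: [0.001, 0.683, 0.731, 0.0]
contact_force: [-0.2, -0.4, 0.5]
gripper_width: 0.505
eef [ 0.553  -0.2603  0.0964] yaw 93.9 toolz [ 0.002 -0.001 -1.   ] t 5.525 F [-0.2 -0.4  0.5] w 0.505
dock mm [  -6.  -144.5   96.4]
```

```bash
python3 -m jog '[[[-3,-1,30],[0,0,0],0],[[-3,0,30],[0,0,0],0],[[0,0,25],[0,0,0],0],[[0,0,0],[0,0,0],0],[[0,0,0],[0,0,0],0]]';python3 -c "
from h import *
st(); snap('wrist','w4.png')"
```

```text
t: 6.15
eef_pos: [0.5525, -0.2666, 0.0113]
tool_rot: [0.001, 0.683, 0.731, 0.0]
contact_force: [-0.2, 0.3, 0.3]
gripper_width: 0.499
eef [ 0.5525 -0.2666  0.0113] yaw 93.88 toolz [ 0.002 -0.001 -1.   ] t 6.15 F [-0.2  0.3  0.3] w 0.499
dock mm [  -6.9 -150.7   11.3]
```

View pics/w4.png

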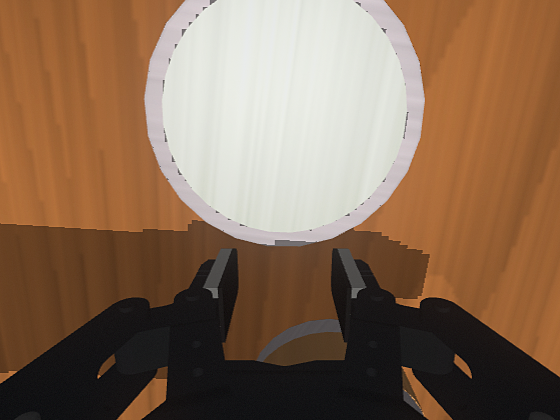

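```bash
python3 -m jog '[[[10,0,0],[0,0,0],0],[[12,0.7,0],[0,0,0],0],[[12,0.7,0],[0,0,0],0],[[12,0.7,0],[0,0,0],0],[[12,0.7,0],[0,0,0],0],[[12,0.7,0],[0,0,0],0],[[10,0.5,0],[0,0,0],0],[[0,0,0],[0,0,0],0]]';python3 -c "
from h import *
st(); snap('wrist','w5.png')"; python3 t2.py wrist scene
```

```text
t: 7.2
eef_pos: [0.5505, -0.1852, 0.0103]
tool_rot: [0.0, 0.682, 0.731, 0.0]
contact_force: [0.2, -2.4, 2.2]
gripper_width: 0.498
eef [ 0.5505 -0.1852  0.0103] yaw 93.93 toolz [ 0.  0. -1.] t 7.2 F [ 0.2 -2.4  2.2] w 0.498
dock mm [ -3.5 -69.4  10.3]
wrist blob 58611 dock xy mm [ -5.1 -32. ] r 52.7 z 54.2
wrist blob 973 dock xy mm [-81.3   3.5] r 7.5 z 45.5
wrist blob 545 dock xy mm [78.1  3.3] r 7.9 z 45.4
scene blob 422 dock xy mm [  20.6 -226. ] r 43.8 z 48.7
scene blob 505 dock xy mm [  1.7 -26.5] r 48.2 z 51.7
```

View pics/w5.png

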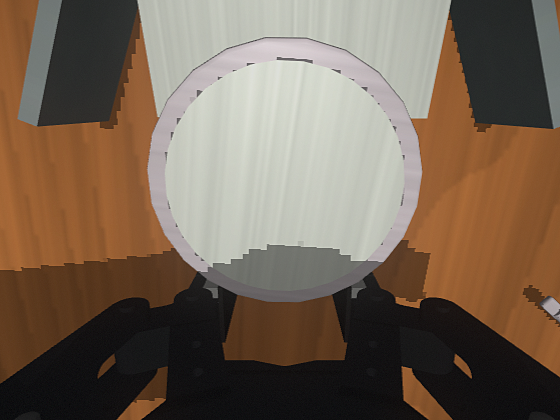

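```bash
python3 -m jog '[[[12,0.5,0],[0,0,0],0],[[12,0.5,0],[0,0,0],0],[[12,0.5,0],[0,0,0],0],[[12,0.5,0],[0,0,0],0],[[10,0.5,-1],[0,0,0],0],[[12,0.5,-2.6],[0,0,0],0],[[12,0,-2.6],[0,0,0],0],[[12,0,-2.6],[0,0,0],0],[[12,0,-2.6],[0,0,0],0],[[0,0,0],[0,0,0],0]]';python3 -c "
from h import *
st(); snap('wrist','w6.png')"
```

```text
t: 8.6
eef_pos: [0.5462, -0.0785, 0.0218]
tool_rot: [-0.0, 0.682, 0.731, 0.0]
contact_force: [0.5, -0.2, 0.1]
gripper_width: 0.497
eef [ 0.5462 -0.0785  0.0218] yaw 93.99 toolz [ 0.     0.001 -1.   ] t 8.6 F [ 0.5 -0.2  0.1] w 0.497
dock mm [-0.8 37.4 21.8]
```

View pics/w6.png

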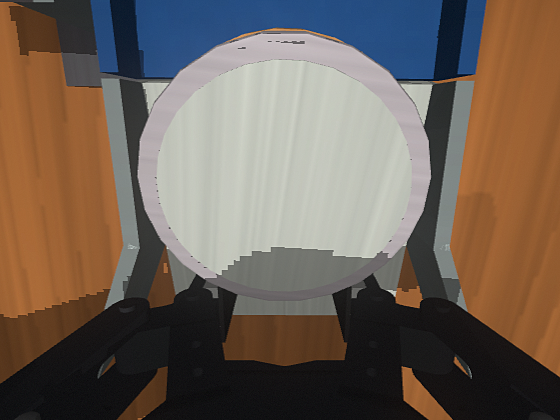

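```bash
python3 -m jog '[[[12,0,-2.6],[0,0,0],0],[[12,0,-2.6],[0,0,0],0],[[12,0,-2.6],[0,0,0],0],[[12,0,-2.6],[0,0,0],0],[[12,0,-2.6],[0,0,0],0],[[12,0,-2.6],[0,0,0],0],[[12,0,0],[0,0,0],0],[[12,0,0],[0,0,0],0],[[12,0,0],[0,0,0],0],[[12,0,0],[0,0,0],0],[[12,0,0],[0,0,0],0],[[0,0,0],[0,0,0],0]]';python3 -c "
from h import *
st(); snap('wrist','w7.png')"; python3 t2.py wrist scene
```

```text
t: 10.15
eef_pos: [0.5369, 0.0535, 0.037]
tool_rot: [-0.001, 0.682, 0.731, 0.001]
contact_force: [0.3, -0.1, -0.2]
gripper_width: 0.505
eef [0.5369 0.0535 0.037 ] yaw 94.0 toolz [-0.     0.002 -1.   ] t 10.15 F [ 0.3 -0.1 -0.2] w 0.505
dock mm [ -1.2 169.7  37. ]
wrist blob 56512 dock xy mm [ -1.2 207.4] r 53.4 z 77.2
scene blob 415 dock xy mm [  20.8 -225.8] r 43.7 z 48.8
scene blob 690 dock xy mm [  0.5 209.1] r 52.4 z 75.3
```

View pics/w7.png

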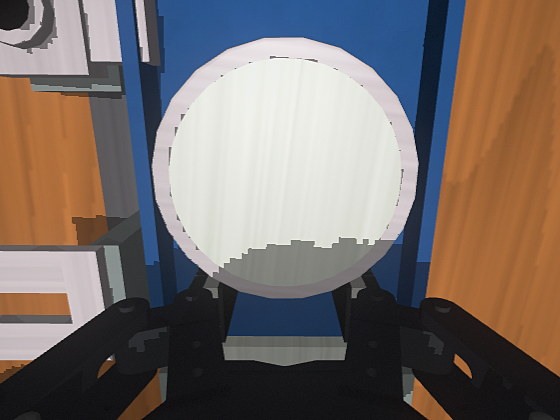

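```bash
python3 -m jog '[[[-20,0,0],[0,0,0],0],[[-10,0,-50],[0,0,0],0],[[-50,2,-60],[0,0,0],0],[[-60,2,-40],[0,0,0],0],[[-60,2,0],[0,0,0],0],[[-60,2,0],[0,0,0],0],[[-60,2,0],[0,0,0],0],[[-60,2,0],[0,0,0],0],[[-60,2,0],[0,0,0],0],[[-30,4,0],[0,0,0],0],[[0,0,0],[0,0,0],0],[[0,0,0],[0,0,0],0]]';python3 -c "
from h import *
st(); snap('wrist','w8.png')"; python3 t2.py wrist scene
```

```text
t: 11.8
eef_pos: [0.5842, -0.3983, 0.1693]
tool_rot: [-0.001, 0.683, 0.73, 0.0]
contact_force: [0.6, 0.8, 0.3]
gripper_width: 0.501
eef [ 0.5842 -0.3983  0.1693] yaw 93.85 toolz [-0.001  0.001 -1.   ] t 11.8 F [0.6 0.8 0.3] w 0.501
dock mm [  16.  -284.3  169.3]
wrist blob 9686 dock xy mm [  15.9 -227. ] r 42.1 z 51.3
scene blob 422 dock xy mm [  20.6 -226.2] r 43.6 z 48.8
scene blob 647 dock xy mm [  2.6 220.2] r 43.0 z 75.4
```

View pics/w8.png

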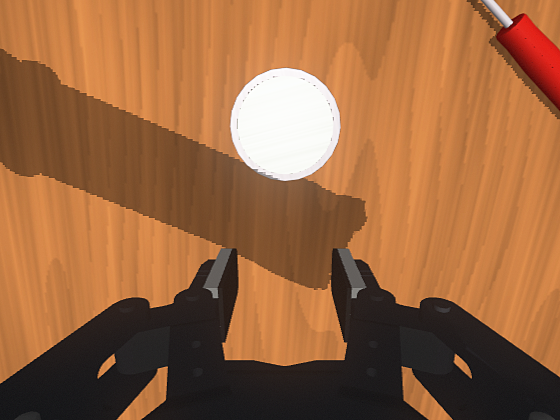

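```bash
python3 -m jog '[[[-7,0,40],[0,0,0],0],[[-6,0,40],[0,0,0],0],[[0,0,40],[0,0,0],0],[[0,0,30],[0,0,0],0],[[0,0,9],[0,0,0],0],[[0,0,0],[0,0,0],0],[[0,0,0],[0,0,0],0]]';python3 -c "
from h import *
st()"
```

```text
t: 12.82
eef_pos: [0.587, -0.4119, 0.0126]
tool_rot: [0.001, 0.683, 0.731, 0.0]
contact_force: [-0.3, -0.3, 1.4]
gripper_width: 0.498
eef [ 0.587  -0.4119  0.0126] yaw 93.88 toolz [ 0.002 -0.001 -1.   ] t 12.825 F [-0.3 -0.3  1.4] w 0.498
dock mm [  17.9 -298.    12.6]
```

```bash
python3 -m jog '[[[12,-0.5,1],[0,0,0],0],[[12,-0.5,0],[0,0,0],0],[[15,-1,0],[0,0,0],0],[[16,-1,0],[0,0,0],0],[[16,-1.2,0],[0,0,0],0],[[16,-1.2,0],[0,0,0],0],[[16,-1.2,0],[0,0,0],0],[[16,-1.2,0],[0,0,0],0],[[16,-1.2,0],[0,0,0],0],[[16,-1.2,0],[0,0,0],0],[[16,-1.2,0],[0,0,0],0],[[0,0,0],[0,0,0],0]]';python3 -c "
from h import *
st(); snap('wrist','w9.png')"; python3 t2.py wrist scene
```

```text
t: 14.32
eef_pos: [0.5628, -0.2426, 0.0095]
tool_rot: [-0.001, 0.682, 0.731, 0.0]
contact_force: [1.1, -0.1, 0.1]
gripper_width: 0.498
eef [ 0.5628 -0.2426  0.0095] yaw 94.02 toolz [-0.001  0.002 -1.   ] t 14.325 F [ 1.1 -0.1  0.1] w 0.498
dock mm [   4.9 -127.5    9.5]
wrist blob 58258 dock xy mm [  4.1 -90. ] r 53.7 z 51.2
wrist blob 81 dock xy mm [ -34.5 -120.2] r 2.8 z 55.3
wrist blob 104 dock xy mm [  43.9 -120.2] r 3.6 z 55.2
scene blob 490 dock xy mm [  7.4 -84.7] r 50.8 z 48.9
scene blob 660 dock xy mm [  1.5 219.1] r 43.4 z 75.3
```

View pics/w9.png

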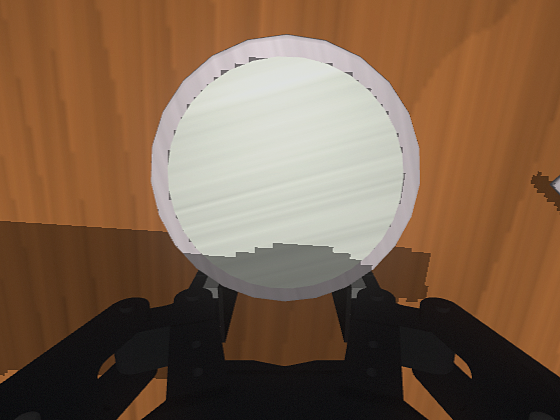

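Tin B is held in the V, centred in the view at (287,170). I'll push on to the ramp and up it.

```bash
python3 -m jog '[[[14,-1,0],[0,0,0],0],[[16,-1,0],[0,0,0],0],[[16,-1,0],[0,0,0],0],[[16,-1,0],[0,0,0],0],[[16,-1,0],[0,0,0],0],[[16,0,0],[0,0,0],0],[[12,0,0],[0,0,0],0],[[12,0,-1.5],[0,0,0],0],[[12,0,-2.6],[0,0,0],0],[[12,0,-2.6],[0,0,0],0],[[12,0,-2.6],[0,0,0],0],[[12,0,-2.6],[0,0,0],0]]';python3 -c "
from h import *
st(); snap('wrist','w10.png')"
```

```text
t: 15.98
eef_pos: [0.547, -0.0797, 0.0219]
tool_rot: [0.0, 0.683, 0.731, -0.0]
contact_force: [0.9, -3.6, -0.2]
gripper_width: 0.504
eef [ 0.547  -0.0797  0.0219] yaw 93.86 toolz [ 0. -0. -1.] t 15.975 F [ 0.9 -3.6 -0.2] w 0.504
dock mm [ 0.  36.  21.9]
```

View pics/w10.png

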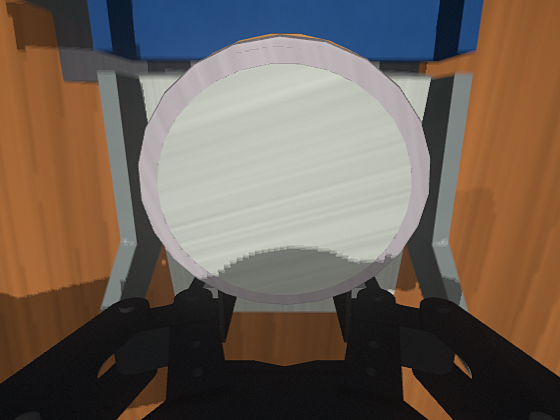

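```bash
python3 -m jog '[[[12,0,-2.6],[0,0,0],0],[[12,0,-2.6],[0,0,0],0],[[12,0,-2.6],[0,0,0],0],[[12,0,-2.6],[0,0,0],0],[[12,0,-2.6],[0,0,0],0],[[12,0,-2.6],[0,0,0],0],[[12,0,0],[0,0,0],0],[[12,0,0],[0,0,0],0],[[12,0,0],[0,0,0],0],[[8,0,0],[0,0,0],0],[[0,0,0],[0,0,0],0],[[0,0,0],[0,0,0],0]]';python3 -c "
from h import *
st(); snap('wrist','w11.png')"; python3 t2.py scene
```

```text
t: 17.52
eef_pos: [0.5396, 0.0361, 0.0375]
tool_rot: [0.0, 0.683, 0.731, 0.001]
contact_force: [0.6, -0.4, -0.6]
gripper_width: 0.5
eef [0.5396 0.0361 0.0375] yaw 93.89 toolz [ 0.001  0.001 -1.   ] t 17.525 F [ 0.6 -0.4 -0.6] w 0.5
dock mm [  0.2 152.1  37.5]
scene blob 1389 dock xy mm [ -3.9 238.8] r 90.2 z 75.3
```

View pics/w11.png

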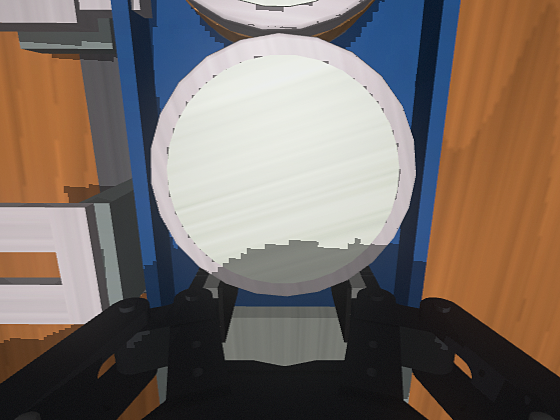

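```bash
python3 -m jog '[[[-20,0,0],[0,0,0],0],[[-10,0,-50],[0,0,0],0],[[0,-30,-60],[0,0,0],0],[[0,-50,-60],[0,0,0],0],[[0,-10,-20],[0,0,0],0],[[0,0,0],[0,0,0],0],[[0,0,0],[0,0,0],0],[[0,0,0],[0,0,0],0]]';python3 - <<'E'
from h import *
st()
p,d,ci,T=snap('wrist','w12.png')
C=cloud(d,ci,T)
for t in ['pin_grip','notch','deck_edge']:
    z={'deck_edge':.026,'pin_grip':.073,'notch':.06}[t]
    for k in bot.landmark_of('wrist',t)[:2]:
        u,v=k['xy'][0]*560,k['xy'][1]*420
        print(t,round(k['score'],2),(round(u),round(v)),dock(at_z(ci,T,u,v,z)))
snap('top','t1.png')
E
```

```text
t: 18.62
eef_pos: [0.4633, -0.0001, 0.2099]
tool_rot: [-0.001, 0.683, 0.73, -0.001]
contact_force: [0.4, 0.2, 0.6]
gripper_width: 0.5
eef [ 4.633e-01 -1.000e-04  2.099e-01] yaw 93.85 toolz [-0.002  0.    -1.   ] t 18.625 F [0.4 0.2 0.6] w 0.5
dock mm [-78.3 121.1 209.9]
notch 0.77 (262, 144) [-98.4 161.9  60. ]
deck_edge 0.86 (363, 181) [ -1.4 122.7  26. ]
```

View pics/w12.png

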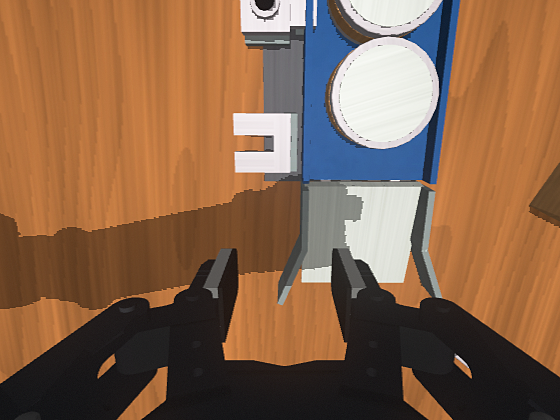

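View pics/t1.png

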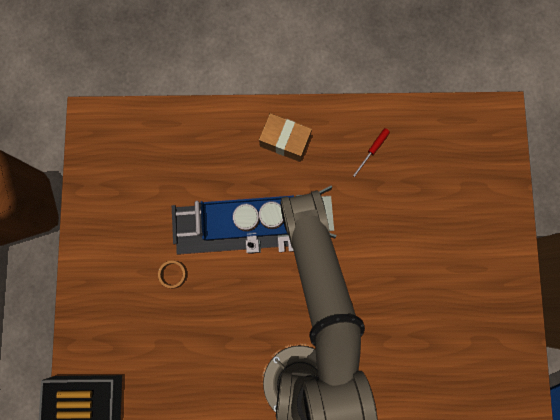

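The top view shows both tins on the deck at (245,216) and (271,214), and no other tin on the bench. I'll move forward to measure the pin and the notch.

```bash
python3 -m jog '[[[50,-10,-10],[0,0,0],0],[[50,-10,-10],[0,0,0],0],[[0,0,0],[0,0,0],0],[[0,0,0],[0,0,0],0],[[0,0,0],[0,0,0],0],[[0,0,0],[0,0,0],0]]';cat > pn.py <<'E'
import sys
from h import *
st()
p,d,ci,T=snap('wrist',sys.argv[1])
for t in ['pin_grip','notch']:
    z={'pin_grip':.073,'notch':.06}[t]
    for k in bot.landmark_of('wrist',t)[:2]:
        u,v=k['xy'][0]*560,k['xy'][1]*420
        print(t,round(k['score'],2),(round(u),round(v)),dock(at_z(ci,T,u,v,z)))
C=cloud(d,ci,T); r=C-FOOT; X=r@XD*1000; Y=r@YD*1000; Z=C[...,2]*1000
def rep(name,m):
    m=m.astype(np.uint8); k,l,s,c=cv2.connectedComponentsWithStats(m)
    for i in range(1,k):
        if s[i,4]>40: q=l==i; print(name,s[i,4],'X',np.percentile(X[q],[1,50,99]).round(1),'Y',np.percentile(Y[q],[1,50,99]).round(1),'Z',np.median(Z[q]).round(1))
reg=(d>0)&(X<-65)&(X>-160)&(Y>100)&(Y<330)
rep('griptop',reg&(abs(Z-95)<4)); rep('collar',reg&(abs(Z-51)<2.0)); rep('plate',reg&(abs(Z-60.5)<3)); rep('lug',reg&(abs(Z-45.5)<2.5))
E
python3 pn.py w13.png
```

```text
t: 19.62
eef_pos: [0.4368, 0.0976, 0.2308]
tool_rot: [-0.0, 0.684, 0.73, -0.0]
contact_force: [-0.9, -0.2, 0.2]
gripper_width: 0.499
eef [0.4368 0.0976 0.2308] yaw 93.76 toolz [-0.001 -0.    -1.   ] t 19.625 F [-0.9 -0.2  0.2] w 0.499
dock mm [-98.2 220.3 230.8]
pin_grip 0.92 (283, 126) [-99.8 276.2  73. ]
notch 0.85 (286, 241) [-96.6 163.1  60. ]
griptop 300 X [-102.1  -94.9  -87.7] Y [270.9 278.  284.9] Z 96.2
collar 54 X [-106.4 -103.6  -99. ] Y [264.4 273.1 283.4] Z 52.2
plate 1892 X [-121.3  -96.   -74.4] Y [138.7 166.9 188.1] Z 60.6
lug 1316 X [-114.3  -94.2  -73.1] Y [252.8 272.6 291.8] Z 45.6
```

View pics/w13.png

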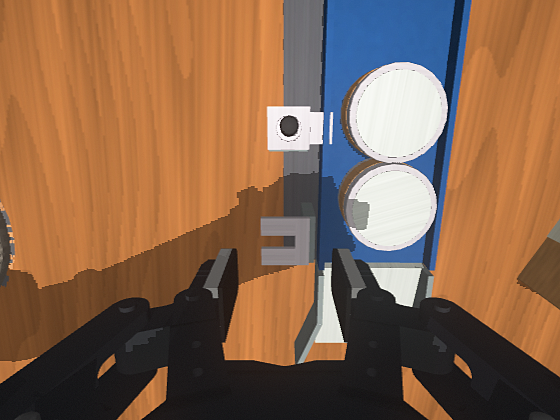

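```bash
python3 -m jog '[[[30,0,30],[0,0,0],0],[[20,2,20],[0,0,0],0],[[0,0,0],[0,0,0],0],[[0,0,0],[0,0,0],0],[[0,0,0],[0,0,0],0],[[0,0,0],[0,0,0],0]]'; python3 pn.py w14.png
```

```text
t: 20.52
eef_pos: [0.4358, 0.1481, 0.1817]
tool_rot: [0.0, 0.683, 0.73, 0.0]
contact_force: [0.3, 0.3, 0.6]
gripper_width: 0.499
eef [0.4358 0.1481 0.1817] yaw 93.8 toolz [ 0.001 -0.    -1.   ] t 20.525 F [0.3 0.3 0.6] w 0.499
dock mm [-95.9 270.8 181.7]
pin_grip 0.76 (283, 198) [-97.6 275.   73. ]
notch 0.76 (283, 317) [-96.9 161.1  60. ]
griptop 385 X [-102.1  -95.   -87.8] Y [271.  278.6 285.4] Z 96.1
collar 193 X [-106.4  -94.8  -83.8] Y [269.1 279.8 284.5] Z 51.9
plate 2242 X [-121.7  -96.3  -74.4] Y [138.8 167.2 188.3] Z 60.6
lug 1446 X [-114.4  -94.7  -74.2] Y [253.2 277.4 292.7] Z 45.6
lug 41 X [-71.5 -67.6 -65.8] Y [273.2 280.2 286.8] Z 43.4
```

View pics/w14.png

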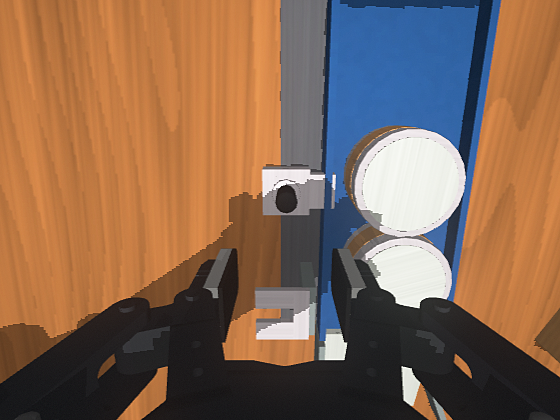

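Run:
```python
from h import *
print(bot.get_obs()['q'].round(3))
p,d,ci,T=snap('wrist')
cv2.imwrite('pics/w15.png',cv2.resize(p[150:350,220:360,::-1],None,fx=4,fy=4,interpolation=cv2.INTER_NEAREST)[:600*4,:])
C=cloud(d,ci,T); r=C-FOOT; X=r@XD*1000; Y=r@YD*1000; Z=C[...,2]*1000
for x0 in (-117,-112,-107,-102,-97,-92):
    m=(abs(X-x0)<1.5)&(Y>135)&(Y<192)&(Z<57)&(Z>-5)&(d>0)
    mm=(abs(X-x0)<1.5)&(Y>135)&(Y<192)&(abs(Z-60)<3)&(d>0)
    y=np.sort(Y[mm]); g=np.diff(y) if len(y)>2 else [0]; i=np.argmax(g); print(x0,y[0].round(1),y[-1].round(1),'slot',y[i].round(1),y[i+1].round(1))
# pin profile
for z0 in (52,60,68,76,84,92,96):
    m=(abs(X+95)<14)&(Y>255)&(Y<295)&(abs(Z-z0)<3)&(d>0)
    if m.sum()>5: print(z0,m.sum(),np.percentile(X[m],[2,98]).round(1),np.percentile(Y[m],[2,50,98]).round(1))
```

```text
[-0.093  0.214 -0.417  2.08   0.113  0.868 -0.507]
-117 138.3 188.2 slot 156.8 170.1
-112 137.9 188.3 slot 156.9 170.0
-107 137.6 189.0 slot 156.6 170.5
-102 137.9 188.8 slot 156.7 170.5
-97 138.4 188.3 slot 156.6 169.7
-92 138.1 188.4 slot 156.5 170.5
52 238 [-105.8  -84. ] [268.2 279.1 284.4]
60 13 [-101.3  -90.5] [278.2 281.4 282.3]
68 14 [-101.9  -91.4] [277.8 282.2 283. ]
76 15 [-101.   -88.6] [280.6 282.7 283.8]
84 18 [-102.1  -88.2] [278.5 283.8 284.9]
92 56 [-102.2  -87.5] [270.7 283.4 285.4]
96 378 [-101.6  -88.2] [271.4 278.5 285.1]
```

View pics/w15.png

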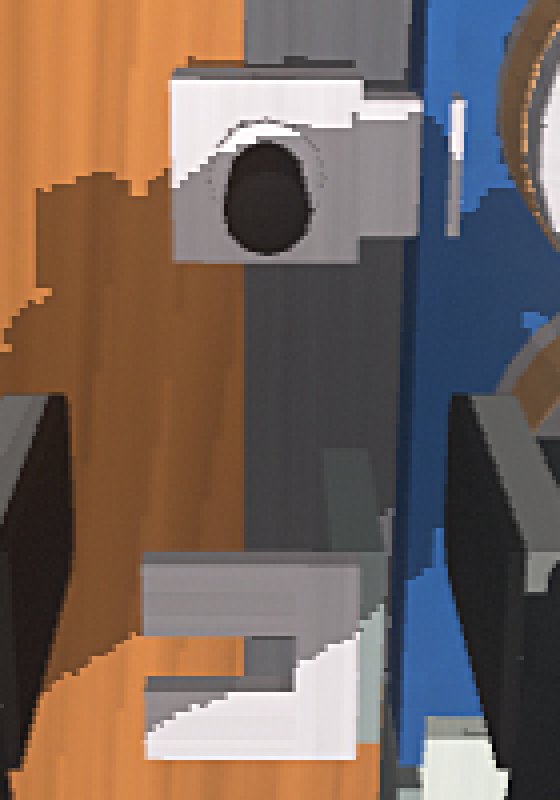

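```bash
python3 -m jog '[[[0,0,0],[0,0,10],-0.1],[[0,0,0],[0,0,10],-0.1],[[0,0,0],[0,0,10],-0.1],[[0,0,0],[0,0,10],-0.1],[[0,0,0],[0,0,10],-0.1],[[0,0,0],[0,0,10],-0.1],[[0,0,0],[0,0,10],-0.1],[[0,0,0],[0,0,10],-0.1],[[0,0,0],[0,0,10],-0.1],[[0,0,0],[0,0,0],-0.1],[[0,0,0],[0,0,0],-0.1],[[0,0,0],[0,0,0],-0.1]]'; python3 pn.py w16.png; python3 -c "
from h import *
print(bot.get_obs()['q'].round(3))"
```

```text
t: 22.22
eef_pos: [0.4354, 0.1487, 0.1812]
tool_rot: [-0.0, 0.999, 0.035, 0.0]
contact_force: [0.3, -0.2, 0.2]
gripper_width: 0.548
eef [0.4354 0.1487 0.1812] yaw 3.97 toolz [ 0.  0. -1.] t 22.225 F [ 0.3 -0.2  0.2] w 0.548
dock mm [-96.3 271.3 181.2]
pin_grip 0.78 (276, 200) [-95.1 279.1  73. ]
notch 0.92 (420, 198) [-97.  162.7  60. ]
notch 0.47 (24, 246) [-139.6  491.5   60. ]
griptop 395 X [-101.7  -93.9  -87.3] Y [269.9 277.6 284.7] Z 96.1
collar 133 X [-96.3 -87.3 -83.3] Y [263.7 276.9 284.4] Z 51.8
plate 3034 X [-121.5  -94.5  -74.2] Y [138.1 162.6 187.8] Z 60.6
lug 1367 X [-114.4  -87.1  -72.8] Y [252.7 267.8 292.2] Z 45.6
lug 59 X [-79.5 -68.3 -68.1] Y [159.2 183.  187.9] Z 45.6
[-0.288  0.196 -0.198  2.093  0.05   0.858 -2.018]
```

View pics/w16.png

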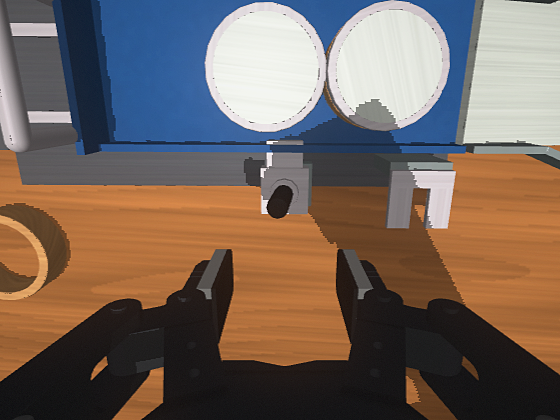

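```bash
python3 -m jog '[[[1,0,30],[0,0,0],-0.1],[[0,0,35],[0,0,0],-0.1],[[0,0,35],[0,0,0],-0.1],[[0,0,22],[0,0,0],-0.1],[[0,0,0],[0,0,0],-0.1],[[0,0,0],[0,0,0],-0.1]]'; python3 -c "
from h import *
st(); snap('wrist','w17.png')"
```

```text
t: 23.12
eef_pos: [0.4369, 0.149, 0.0599]
tool_rot: [-0.0, 0.999, 0.034, 0.0]
contact_force: [0.1, 0.4, -0.1]
gripper_width: 0.55
eef [0.4369 0.149  0.0599] yaw 3.88 toolz [ 0.001  0.    -1.   ] t 23.125 F [ 0.1  0.4 -0.1] w 0.55
dock mm [-94.7 271.6  59.9]
```

View pics/w17.png

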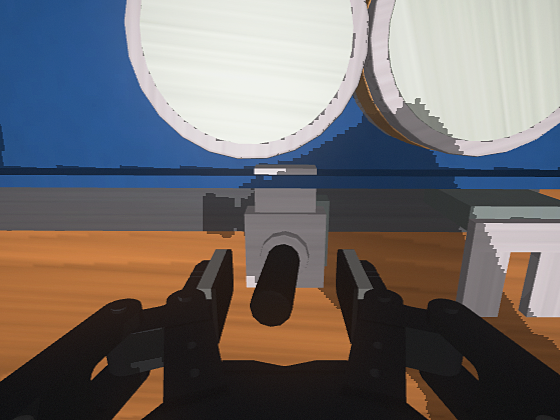

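The pin grip at about (275,285) leans to the left between the jaws. I'll close on it.

```bash
python3 -m jog '[[[0,0,0],[0,0,0],0.5],[[0,0,0],[0,0,0],0.8],[[0,0,0],[0,0,0],1],[[0,0,0],[0,0,0],1],[[0,0,0],[0,0,0],1],[[0,0,0],[0,0,0],1],[[0,0,0],[0,0,0],1]]' 40; python3 -c "
from h import *
st(); snap('wrist','w18.png')"
```

```text
t: 24.05
eef_pos: [0.4368, 0.1476, 0.0595]
tool_rot: [0.001, 0.999, 0.033, 0.0]
contact_force: [0.2, -5.3, 5.8]
gripper_width: 0.176
eef [0.4368 0.1476 0.0595] yaw 3.81 toolz [ 0.001 -0.001 -1.   ] t 24.05 F [ 0.2 -5.3  5.8] w 0.176
dock mm [-94.9 270.2  59.5]
```

View pics/w18.png

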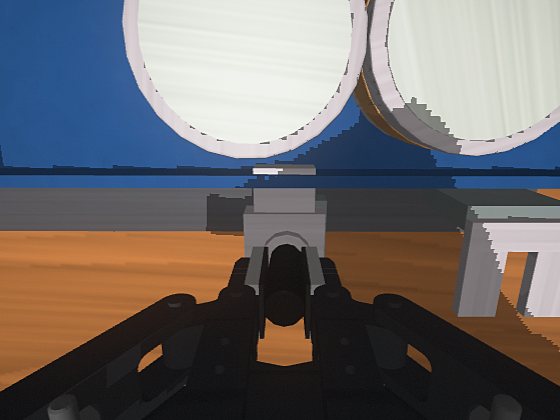

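```bash
python3 -m jog '[[[0,1.5,0],[0,0,0],1],[[0,0,-6],[0,0,0],1],[[0,0,-10],[0,0,0],1],[[0,0,-10],[0,0,0],1],[[0,0,-15],[0,0,0],1],[[0,0,-15],[0,0,0],1],[[0,0,-15],[0,0,0],1],[[0,0,-15],[0,0,0],1],[[0,0,0],[0,0,0],1],[[0,0,0],[0,0,0],1],[[0,0,0],[0,0,0],1]]'; python3 pn.py w19.png; python3 t2.py scene
```

```text
t: 25.48
eef_pos: [0.436, 0.1471, 0.1446]
tool_rot: [0.0, 0.999, 0.034, -0.001]
contact_force: [0.9, -0.3, -1.2]
gripper_width: 0.175
eef [0.436  0.1471 0.1446] yaw 3.87 toolz [-0.001 -0.    -1.   ] t 25.475 F [ 0.9 -0.3 -1.2] w 0.175
dock mm [-95.7 269.7 144.6]
pin_grip 0.9 (283, 278) [-141.7  271.5   73. ]
notch 0.56 (438, 213) [-98.  162.5  60. ]
griptop 64 X [-95.4 -91.6 -90.9] Y [265.  269.3 274.1] Z 94.8
collar 42 X [-80.  -72.4 -68. ] Y [183.4 187.6 188.1] Z 50.9
plate 3986 X [-121.7  -94.5  -74.2] Y [138.1 163.  187.8] Z 60.6
lug 2523 X [-114.3  -90.9  -68.9] Y [251.4 271.8 290.7] Z 45.6
lug 109 X [-79.7 -68.3 -67.9] Y [138.7 176.  188. ] Z 45.6
scene blob 1379 dock xy mm [  3.6 243.2] r 83.7 z 75.2
```

View pics/w19.png

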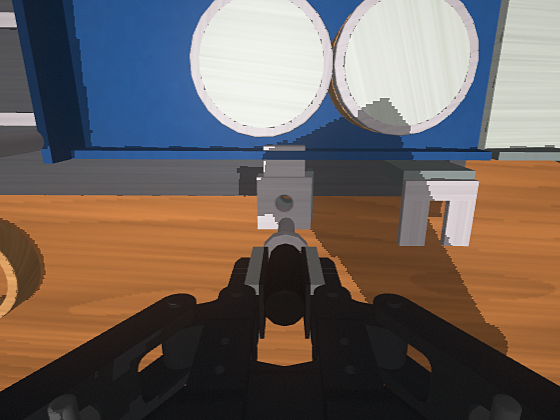

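```bash
python3 -m jog '[[[0,20,0],[0,0,0],1],[[0,30,0],[0,0,0],1],[[0,30,0],[0,0,0],1],[[0,18,0],[0,0,0],1],[[-1,8,0],[0,0,0],1],[[0,0,0],[0,0,0],1],[[0,0,0],[0,0,0],1],[[0,0,0],[0,0,0],1]]'
cat > nt.py <<'E'
import sys
from h import *
st(); p,d,ci,T=snap('wrist',sys.argv[1]); C=cloud(d,ci,T); r=C-FOOT; X=r@XD*1000; Y=r@YD*1000; Z=C[...,2]*1000
pl=(abs(Z-60.5)<2.5)&(X>-130)&(X<-70)&(Y>130)&(Y<195)&(d>0)
print('plate X',np.percentile(X[pl],[1,99]).round(1),'Y',np.percentile(Y[pl],[1,99]).round(1))
for x0 in (-118,-114,-110,-106,-102):
    y=np.sort(Y[pl&(abs(X-x0)<1.5)])
    if len(y)>5:
        g=np.diff(y); i=np.argmax(g); print(x0,'slot',y[i].round(1),y[i+1].round(1),((y[i]+y[i+1])/2).round(1))
tz=bot.get_obs()['eef_pos'][2]*1000
gz=tz+13.5 # grip centre
for a,b,n in ((gz-73,gz-29,'shaft'),(gz-28,gz-22,'collar'),(gz-20,gz+21,'grip')):
    m=(Z>a)&(Z<b)&(abs(X+96)<20)&(abs(Y-bot.get_obs()['eef_pos']@YD*1000+FOOT@YD*1000)<16)&(d>0)&(Z>64)
    if m.sum()>10: print(n,m.sum(),'X',np.percentile(X[m],[2,98]).round(1),'Y',np.percentile(Y[m],[2,98]).round(1),'mid',np.percentile(Y[m],[2,98]).mean().round(1),'Z',np.percentile(Z[m],[1,99]).round(1))
E
python3 nt.py w20.png
```

```text
t: 26.68
eef_pos: [0.4426, 0.0422, 0.1452]
tool_rot: [-0.0, 0.999, 0.034, 0.0]
contact_force: [-0.3, -0.3, 0.0]
gripper_width: 0.174Traceback (most recent call last):
  File "nt.py", line 2, in <module>
    from h import *
  File "h.py", line 2, in <module>
    from station import bot
  File "<controller>", line 1, in <module>
  File "<controller>", line 16, in <module>
    from ._kdtree import *
    from ._ckdtree import cKDTree, cKDTreeNode  # type: ignore[import-not-found]
    ^^^^^^^^^^^^^^^^^^^^^^^^^^^^^^^^^^^^^^^^^^
  File "scipy/spatial/_ckdtree.pyx", line 11, in init scipy.spatial._ckdtree
    from ._base import *
    from ._sputils import (asmatrix, check_reshape_kwargs, check_shape,
                           get_sum_dtype, isdense, isscalarlike, _todata,
                           matrix, validateaxis, getdtype, is_pydata_spmatrix)
    from scipy._lib._util import np_long, np_ulong
    from scipy._lib._array_api import (Array, array_namespace, is_lazy_array,
                                       is_numpy, is_marray, xp_result_device,
                                      
[... 333 characters left out ...]
, in _handle_fromlist
    import numpy.testing as testing
    from ._private import extbuild
    import pathlib
    from ._local import *
    import ntpath
  File "<frozen importlib._bootstrap>", line 1360, in _find_and_load
  File "<frozen importlib._bootstrap>", line 1331, in _find_and_load_unlocked
  File "<frozen importlib._bootstrap>", line 935, in _load_unlocked
  File "<frozen importlib._bootstrap>", line 1176, in exec_module
  File "<frozen ntpath>", line 172, in <module>
  File "nt.py", line 3, in <module>
    st(); p,d,ci,T=snap('wrist',sys.argv[1]); C=cloud(d,ci,T); r=C-FOOT; X=r@XD*1000; Y=r@YD*1000; Z=C[...,2]*1000
    ^^
NameError: name 'st' is not defined. Did you mean: 'set'?
```

`nt.py` shadows the standard library's `nt` module, so I'll rename it.

```bash
mv nt.py slotchk.py; rm -rf __pycache__/nt*; python3 slotchk.py w20.png
```

```text
eef [0.4426 0.0422 0.1452] yaw 3.95 toolz [ 0.  0. -1.] t 26.675 F [-0.3 -0.3  0. ] w 0.174
dock mm [-96.1 164.7 145.2]
plate X [-120.9  -74.3] Y [138.  187.4]
-118 slot 152.4 177.5 165.0
-114 slot 155.2 172.5 163.9
-110 slot 155.4 171.0 163.2
-106 slot 155.4 170.3 162.9
-102 slot 155.5 170.3 162.9
shaft 205 X [-95.7 -91.2] Y [160.1 169.6] mid 164.8 Z [ 90.2 113.4]
collar 187 X [-91.6 -84.4] Y [155.3 175.1] mid 165.2 Z [131.3 136.6]
grip 3024 X [-94.2 -85.2] Y [149.5 179.2] mid 164.3 Z [140.4 179.5]
```

View pics/w20.png

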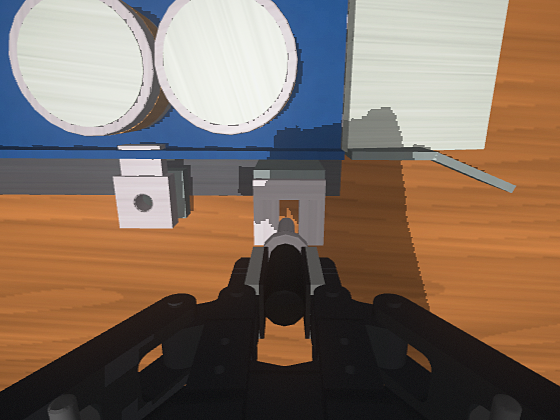

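```bash
python3 -m jog '[[[0,2,0],[0,0,0],1],[[0,0,0],[0,0,0],1],[[0,0,12],[0,0,0],1],[[0,0,12],[0,0,0],1],[[0,0,10],[0,0,0],1],[[0,0,0],[0,0,0],1],[[0,0,0],[0,0,0],1]]'; python3 slotchk.py w21.png
```

```text
t: 27.6
eef_pos: [0.4428, 0.0395, 0.1111]
tool_rot: [-0.0, 0.999, 0.034, -0.0]
contact_force: [0.9, -0.1, -0.8]
gripper_width: 0.176
eef [0.4428 0.0395 0.1111] yaw 3.87 toolz [-0.  0. -1.] t 27.6 F [ 0.9 -0.1 -0.8] w 0.176
dock mm [-96.1 161.9 111.1]
plate X [-113.8  -74.3] Y [138.  187.4]
-114 slot 142.3 183.8 163.1
-110 slot 148.5 176.2 162.4
-106 slot 150.4 175.0 162.7
-102 slot 154.1 170.6 162.4
shaft 140 X [-95.3 -91.1] Y [157.5 166.8] mid 162.1 Z [64.1 78.8]
collar 236 X [-92.1 -84.3] Y [152.6 172.5] mid 162.6 Z [ 97.9 102.8]
grip 3065 X [-94.4 -85.1] Y [146.8 176.5] mid 161.6 Z [106.4 145.7]
```

View pics/w21.png

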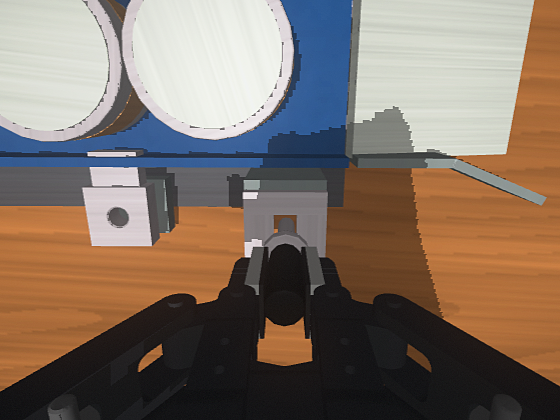

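The shaft has entered the slot with no force reading, so I'll lower the pin until the collar rests on the plate.

```bash
python3 -m jog '[[[0,-0.5,12],[0,0,0],1],[[0,0,12],[0,0,0],1],[[0,0,8],[0,0,0],1],[[0,0,3],[0,0,0],1],[[0,0,0],[0,0,0],1],[[0,0,0],[0,0,0],1]]'; python3 slotchk.py w22.png
```

```text
t: 28.4
eef_pos: [0.4429, 0.04, 0.0764]
tool_rot: [-0.0, 0.999, 0.034, 0.0]
contact_force: [0.3, -0.3, -1.9]
gripper_width: 0.172
eef [0.4429 0.04   0.0764] yaw 3.86 toolz [ 0.001  0.    -1.   ] t 28.4 F [ 0.3 -0.3 -1.9] w 0.172
dock mm [-95.9 162.4  76.4]
plate X [-99.3 -74.1] Y [138.1 187.4]
-102 slot 140.1 187.4 163.7
collar 197 X [-94.  -84.2] Y [153.1 173. ] mid 163.0 Z [64.1 67.9]
grip 3028 X [-94.1 -85. ] Y [147.3 176.9] mid 162.1 Z [ 71.4 110.8]
```

View pics/w22.png

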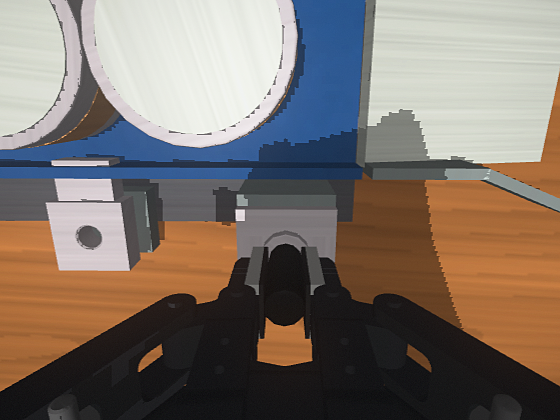

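```bash
python3 -m jog '[[[0,0,1],[0,0,0],1],[[0,0,0.5],[0,0,0],1],[[0,0,0],[0,0,0],1],[[0,0,0],[0,0,0],0.5],[[0,0,0],[0,0,0],0],[[0,0,0],[0,0,0],0],[[0,0,0],[0,0,0],0]]' 20; python3 -m jog '[[[0,0,-15],[0,0,0],0],[[0,0,-25],[0,0,0],0],[[0,0,-30],[0,0,0],0],[[0,0,-40],[0,0,0],0],[[0,0,-20],[0,0,0],0],[[0,0,0],[0,0,0],0],[[0,0,0],[0,0,0],0]]'
python3 - <<'E'
from h import *
st(); p,d,ci,T=snap('wrist','w23.png')
C=cloud(d,ci,T); r=C-FOOT; X=r@XD*1000; Y=r@YD*1000; Z=C[...,2]*1000
m=(abs(Z-110)<4)&(abs(X+96)<25)&(abs(Y-163)<25); print('griptop',m.sum(),np.percentile(X[m],[1,50,99]).round(1),np.percentile(Y[m],[1,50,99]).round(1),np.median(Z[m]))
m=(abs(Z-66)<2.5)&(abs(X+96)<25)&(abs(Y-163)<25); print('collar',m.sum(),np.percentile(X[m],[1,50,99]).round(1),np.percentile(Y[m],[1,50,99]).round(1),np.median(Z[m]))
E
```

```text
t: 29.32
eef_pos: [0.4427, 0.0399, 0.0747]
tool_rot: [-0.0, 0.999, 0.034, 0.0]
contact_force: [0.7, 0.0, 0.2]
gripper_width: 0.493
t: 30.2
eef_pos: [0.4422, 0.0398, 0.2044]
tool_rot: [0.0, 0.999, 0.034, -0.0]
contact_force: [-0.8, -0.1, -0.4]
gripper_width: 0.503
eef [0.4422 0.0398 0.2044] yaw 3.87 toolz [-0.001 -0.    -1.   ] t 30.2 F [-0.8 -0.1 -0.4] w 0.503
dock mm [-96.7 162.3 204.4]
griptop 354 [-103.2  -95.7  -88.9] [156.3 162.9 170.3] 110.33766758152493
collar 237 [-102.4  -90.6  -84.9] [151.7 163.7 174.8] 66.43635963547212
```

View pics/w23.png

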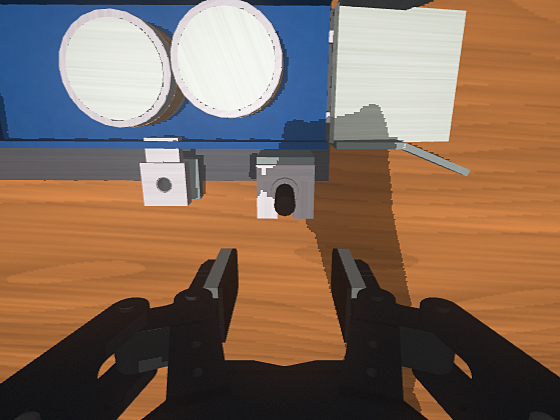

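The pin hangs upright: grip top and collar are both centred at Y≈163, X≈-96, with the collar top at 66 mm. Next is the push bar.

```bash
python3 -m jog '[[[10,-40,-20],[0,0,0],0.5],[[20,-50,-20],[0,0,0],1],[[20,-50,0],[0,0,0],1],[[0,-40,0],[0,0,0],1],[[0,0,0],[0,0,0],1],[[0,0,0],[0,0,0],1]]'
python3 - <<'E'
from h import *
st(); p,d,ci,T=snap('wrist','w24.png')
C=cloud(d,ci,T); r=C-FOOT; X=r@XD*1000; Y=r@YD*1000; Z=C[...,2]*1000
m=(abs(Z-119)<5)&(Y>380)&(abs(X)<60); print('bar',m.sum(),np.percentile(X[m],[1,50,99]).round(1),np.percentile(Y[m],[1,50,99]).round(1),np.median(Z[m]))
m=(abs(Z-66)<3)&(Y>380)&(abs(X)<60); print('wall',m.sum(),np.percentile(X[m],[1,50,99]).round(1),np.percentile(Y[m],[1,50,99]).round(1),np.median(Z[m]))
for t in ['bar','tin1_c']:
  for k in bot.landmark_of('wrist',t)[:3]:
    u,v=k['xy'][0]*560,k['xy'][1]*420
    print(t,round(k['score'],2),(round(u),round(v)),dock(at_z(ci,T,u,v,.115 if t=='bar' else .051)))
E
python3 t2.py wrist
```

```text
t: 31.0
eef_pos: [0.48, 0.2219, 0.2435]
tool_rot: [0.001, 0.999, 0.034, -0.001]
contact_force: [0.8, -0.4, -0.4]
gripper_width: 0.001
eef [0.48   0.2219 0.2435] yaw 3.85 toolz [-0.002 -0.002 -1.   ] t 31.0 F [ 0.8 -0.4 -0.4] w 0.001
dock mm [-46.9 341.4 243.5]
bar 2541 [-50.2   4.8  52. ] [428.  433.  441.2] 121.35707531260564
wall 965 [-58.4   4.6  58.8] [424.8 427.6 433.5] 66.45331284107226
bar 0.86 (165, 135) [  1.1 436.4 115. ]
tin1_c 0.6 (337, 133) [ -1.8 291.6  51. ]
tin1_c 0.31 (474, 239) [-111.8  140.7   51. ]
wrist blob 13824 dock xy mm [  2.8 248.4] r 83.8 z 77.2
wrist blob 125 dock xy mm [-95.2 164.4] r 7.8 z 75.9
```

View pics/w24.png

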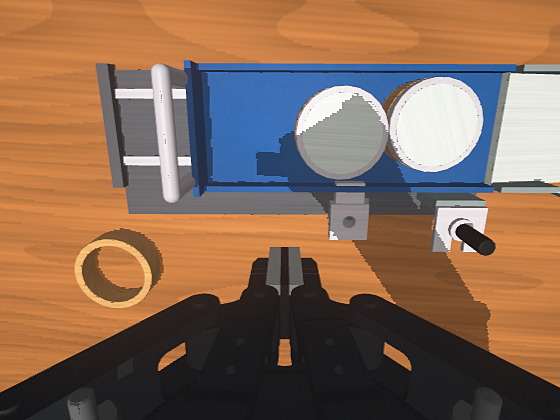

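The picture shows the bar at (168,135), running (158..178, 65..205). The tins stand on the deck at (342,133) and (435,125), and the pin is in its rest at (470,235).

```bash
python3 -m jog '[[[24,-27,0],[0,0,0],1],[[23,-27,0],[0,0,0],1],[[0,0,0],[0,0,0],1],[[0,0,40],[0,0,0],1],[[0,0,40],[0,0,0],1],[[0,0,40],[0,0,0],1],[[0,0,25],[0,0,0],1],[[0,0,0],[0,0,0],1],[[0,0,0],[0,0,0],1]]'; python3 -c "
from h import *
st(); snap('wrist','w25.png'); snap('scene','s2.png')"
```

```text
t: 32.33
eef_pos: [0.5244, 0.2797, 0.1009]
tool_rot: [-0.0, 0.999, 0.033, 0.001]
contact_force: [0.0, 0.3, 0.9]
gripper_width: 0.001
eef [0.5244 0.2797 0.1009] yaw 3.82 toolz [ 0.001  0.001 -1.   ] t 32.325 F [0.  0.3 0.9] w 0.001
dock mm [  1.2 396.1 100.9]
```

View pics/w25.png

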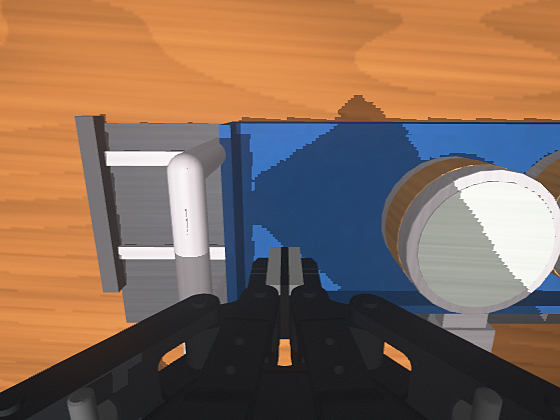

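View pics/s2.png

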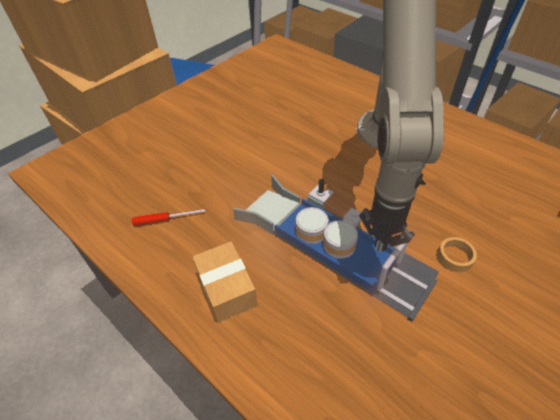

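```bash
python3 -m jog '[[[0,-8,-4],[0,0,0],1],[[0,-6,0],[0,0,0],1],[[0,-7,0],[0,0,0],1],[[0,-8,0],[0,0,0],1],[[0,-9,0],[0,0,0],1],[[0,-9,0],[0,0,0],1],[[0,-9,0],[0,0,0],1],[[0,-9,0],[0,0,0],1],[[0,-7,0],[0,0,0],1],[[0,-4,0],[0,0,0],1],[[0,-2,0],[0,0,0],1],[[0,0,0],[0,0,0],1]]'; python3 -c "
from h import *
st()"
```

```text
t: 33.92
eef_pos: [0.5181, 0.358, 0.1035]
tool_rot: [-0.0, 0.999, 0.034, -0.0]
contact_force: [0.8, -1.1, 0.3]
gripper_width: 0.001
eef [0.5181 0.358  0.1035] yaw 3.88 toolz [-0.  0. -1.] t 33.925 F [ 0.8 -1.1  0.3] w 0.001
dock mm [1.000e-01 4.748e+02 1.035e+02]
```

```bash
python3 - <<'E'
from h import *
p,d,ci,T=snap('wrist','w26.png')
C=cloud(d,ci,T); r=C-FOOT; X=r@XD*1000; Y=r@YD*1000; Z=C[...,2]*1000
m=(abs(Z-119)<5)&(Y>400)&(abs(X-30)<25); print('bar',m.sum(),np.percentile(Y[m],[1,50,99]).round(1))
E
python3 -m jog '[[[0,-4,0],[0,0,0],1],[[0,-4,0],[0,0,0],1],[[0,-3,0],[0,0,0],1],[[0,0,0],[0,0,0],1],[[0,0,0],[0,0,0],1]]'; python3 -c "
from h import *
st()"
```

```text
bar 4812 [464.3 494.4 502.7]
t: 34.6
eef_pos: [0.5176, 0.3695, 0.1037]
tool_rot: [-0.001, 0.999, 0.034, 0.0]
contact_force: [-0.2, 1.1, -0.5]
gripper_width: -0.004
eef [0.5176 0.3695 0.1037] yaw 3.9 toolz [ 0.     0.001 -1.   ] t 34.6 F [-0.2  1.1 -0.5] w -0.004
dock mm [4.000e-01 4.863e+02 1.037e+02]
```

View pics/w26.png

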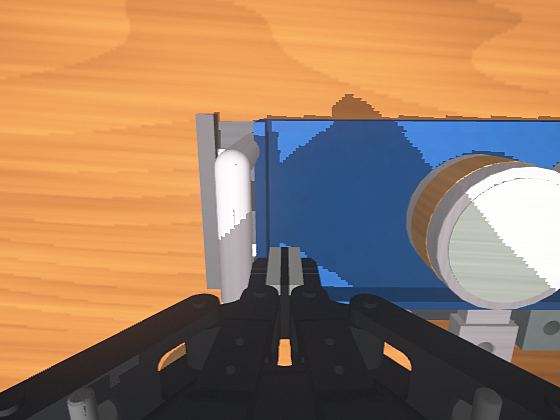

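The bar at (235,225) is closing on the end stop at (208,200). I'll continue in small steps.

```bash
for i in 1; do python3 -m jog '[[[0,-3,0],[0,0,0],1],[[0,-2,0],[0,0,0],1],[[0,0,0],[0,0,0],1],[[0,0,0],[0,0,0],1]]'; done; python3 -c "
from h import *
st(); snap('wrist','w27.png')"
```

```text
t: 35.1
eef_pos: [0.5176, 0.3714, 0.1036]
tool_rot: [0.002, 0.999, 0.033, -0.0]
contact_force: [-1.4, -7.0, 5.6]
gripper_width: 0.003
eef [0.5176 0.3714 0.1036] yaw 3.78 toolz [-0.001 -0.003 -1.   ] t 35.1 F [-1.4 -7.   5.6] w 0.003
dock mm [  0.5 488.2 103.6]
```

View pics/w27.png

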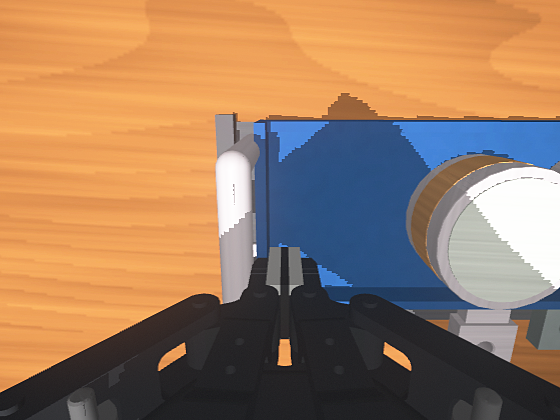

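```bash
python3 -m jog '[[[0,-2,0],[0,0,0],1],[[0,0,0],[0,0,0],1],[[0,0,0],[0,0,0],1],[[0,0,0],[0,0,0],1]]'; python3 -c "
from h import *
st()"
```

```text
t: 35.65
eef_pos: [0.5176, 0.3716, 0.1036]
tool_rot: [0.003, 0.999, 0.033, -0.001]
contact_force: [-2.2, -11.1, 7.6]
gripper_width: 0.001
eef [0.5176 0.3716 0.1036] yaw 3.73 toolz [-0.001 -0.006 -1.   ] t 35.65 F [ -2.2 -11.1   7.6] w 0.001
dock mm [  0.5 488.3 103.6]
```

The trolley stalls against the end stop at 11 N. I'll back off, rise straight up and verify.

```bash
python3 -m jog '[[[0,7,0],[0,0,0],1],[[0,12,0],[0,0,0],1],[[0,5,-30],[0,0,0],1],[[0,10,-50],[0,0,0],1],[[0,50,-50],[0,0,0],1],[[-20,50,-20],[0,0,0],1],[[-20,50,0],[0,0,0],1],[[0,0,0],[0,0,0],1],[[0,0,0],[0,0,0],1]]'
cat > fin.py <<'E'
from h import *
st()
p,d,ci,T=snap('wrist','w28.png')
C=cloud(d,ci,T); r=C-FOOT; X=r@XD*1000; Y=r@YD*1000; Z=C[...,2]*1000
pc=lambda a,m:np.percentile(a[m],[1,50,99]).round(1)
for n,z,cx,cy in (('griptop',110,-96,163),('collar',66.5,-96,163)):
    m=(abs(Z-z)<3)&(abs(X-cx)<25)&(abs(Y-cy)<25); 
    if m.sum(): print(n,m.sum(),pc(X,m),pc(Y,m),np.median(Z[m]).round(1))
m=(abs(Z-121)<4)&(Y>400)&(abs(X)<50); print('bar',m.sum(),pc(Y,m) if m.sum() else '')
m=(abs(Z-45.5)<2.5)&(Y>270)&(X>-130)&(X<-75); print('lug',m.sum(),pc(Y,m) if m.sum() else '')
m=(abs(Z-26)<3)&(abs(X)<45)&(d>0); print('deck',pc(Y,m))
m=(abs(Z-76.5)<4)&(abs(X)<60)&(d>0); print('tins',m.sum(),pc(X,m),pc(Y,m),pc(Z,m))
snap('scene','s3.png'); snap('top','t3.png')
E
python3 fin.py; python3 t2.py scene top
```

```text
t: 36.78
eef_pos: [0.4895, 0.1958, 0.2481]
tool_rot: [-0.001, 0.999, 0.034, 0.0]
contact_force: [0.9, 0.6, 0.6]
gripper_width: 0.003
eef [0.4895 0.1958 0.2481] yaw 3.87 toolz [ 0.001  0.001 -1.   ] t 36.775 F [0.9 0.6 0.6] w 0.003
dock mm [-39.1 314.8 248.1]
griptop 239 [-103.2  -95.3  -88.6] [156.5 164.2 171.1] 110.3
collar 210 [-106.9  -91.5  -84.7] [152.3 168.8 174.7] 66.6
bar 2284 [501.8 506.4 514.3]
lug 1156 [328.2 347.5 367. ]
deck [101.4 419.5 498.8]
tins 13288 [-38.9   5.2  45.3] [243.9 323.8 502.4] [75.  77.2 79.1]
scene blob 1528 dock xy mm [ 11.2 323.9] r 83.6 z 75.4
top blob 154 dock xy mm [ 11.7 269.5] r 37.3 z 76.0
```

View pics/w28.png

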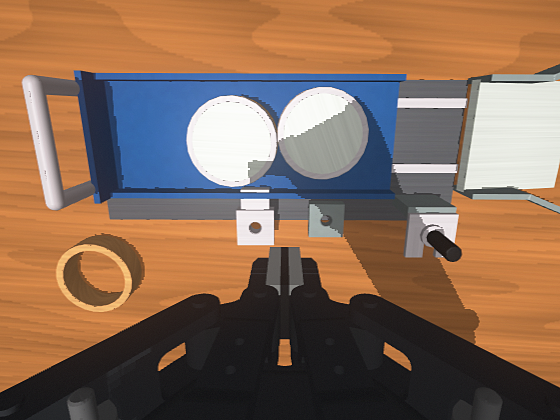

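View pics/s3.png

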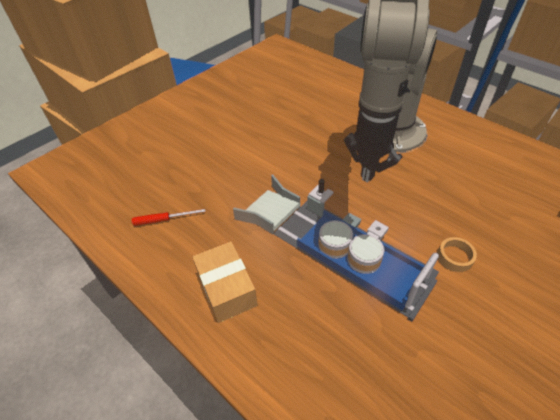

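View pics/t3.png

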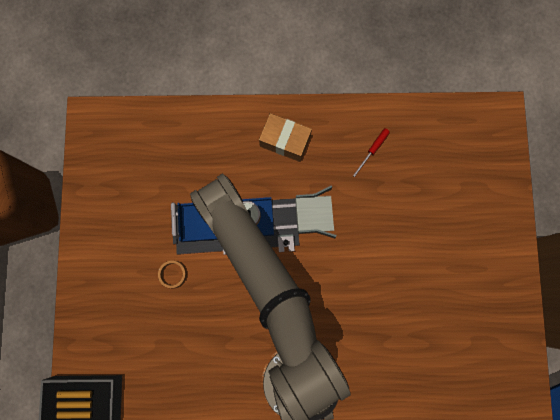

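Bar and lug have moved about 77 mm since the pin was drawn, both tins sit well inside the deck, the pin hangs in the notch and the bystanders have not moved. Handing in.

```bash
python3 -c "
from station import bot
print(bot.hand_in()); print(bot.get_obs()['t'])"
```

```text
the job is handed in; nothing more can be done
None
the job is handed in; nothing more can be done
```

I handed the job in at about 37 s with every step done; `hand_in` gives no verdict, so what follows rests on my own last checks.

- **Tins:** Two were present. I pushed both up the ramp one at a time, with the fingers half open as a V. At the end both stand flat on the deck, the nearer one's centre about 80 mm past the entry edge.
- **Pin:** It had leaned about 0.1 rad in its bore while I pushed the tins, and the jaws straightened it when they closed. It now hangs upright in the notch: grip and collar are within about 1–2 mm of the seat, and the collar rests on the plate.
- **Trolley:** I pushed the bar until the trolley stalled at the end stop, at about 11 N. The lug had moved about 77 mm from where it stood after the pin was drawn, when the trolley was already about 2 mm out.
- **Bystanders:** The carton, tape roll and screwdriver look unmoved in the last pictures. The arm was clear of everything.

**Disagreements:** The scene and top cameras differed from the wrist camera by about 5 mm across the lane, so I used the wrist view. The arm partly hid the tins in the last top picture; the wrist and scene views agreed on them.

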